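# Clamp the binding-screw canister

## Robot

A 7-joint arm with a two-finger parallel gripper is mounted at the origin on the work surface. World frame = base frame: x ahead of the robot, y to its left, z up, the work surface at z = 0. Lengths are in m, angles in rad, forces in N, time in s.
With the tool pointing down it reaches from about 0.4 to 0.85 m from the base axis. Payload 10.4 kg.
Tool frame: the origin (TCP) lies midway between the tips of the shut fingers; the grasp point (between the pads) lies 19 mm behind it; y points along the fingers, x is the direction in which the jaws open and shut, and the axes are right-handed (so a half turn about y gives the same grasp; the last joint's range is limited). The gripper opens to 87 mm and grips with 3 to 60 N. Pads are 19 mm wide; open, the fingers measure 117 mm over their backs; the gripper's body (75 mm by 190 mm) begins 51 mm behind the grasp point.
Start: joints at [-0.023, 0.332, -0.065, 1.46, 0.022, 1.35, -0.088], TCP at [0.625, 0, 0.223] pointing down, gripper open.
Joint ranges: [-2.6, 2.6], [-0.5, 2.12], [-1.47, 1.34], [0.16, 2.42], [-1.27, 4.41], [0.06, 2.06], [-2.6, 2.6]. Speed limits (rad/s): [2.22, 2.22, 2.79, 2.79, 3.14, 3.14, 3.14].

## Interface

Orientations are given as a unit quaternion [x, y, z, w].
In Python, from bench import * gives the robot as it stands.
- The arm moves only by the tool jog_arm, never from a script. Its argument "commands" is a list of rows, each an object with "translation": the shift along the world's x, y, z in mm, a list of three; "twist": the turn about the world's z in rad. A call has 1 to 20 rows; each row shifts and turns the commanded pose from where the row before left it; what a row does not reach is not made up. A row lasts 1/10 s, in which the tool goes at most 50 mm and 8.59 degrees, less where a joint would pass 70% of its speed; a pose out of reach is approached as far as the arm can. A call is refused whole if a number of a shift passes 50 or a number of a turn 0.15, either way. A call with a gripper value outside its range is refused whole. "grip" is the closure, from 0 (fully open) to 1 (shut), set as the call begins (left out, the last holds). The fingers move at their own pace and stop on an object; "grip_force" is the grip in N (left out, the last holds). Time passes only in rows, so rows that do not move let the fingers close. It gives the time, the measured TCP pose, the force and the opening at its end, in the units of the state.
- read_state(): the state, without advancing time (a new reading comes with each control period).
- camera(name): name is "scene" or "side" or "wrist"; returns a dict with "img" (384x512x3 uint8, red, green, blue), "fx", "fy", "cx", "cy" (pixels), "cam_to_world" (4x4, takes a point from camera to world coordinates). Camera axes: x right, y down, z forward; pixel columns grow to the right and rows downward; lengths in m; the calibration is good to about 2 mm. A picture is of the moment at which its call begins. There is no depth.
- close_job(): hands the job in, once; it reports no verdict.
The state is a dict: "time": time; "joint_positions": joint angles; "joint_vel": joint speeds; "joint_torque": joint torques, N m; "ee_pos": TCP position; "eef_rot": TCP orientation; "ft_force": force on the tool from outside, world axes, zero at the start; "torque": the same for the moment, N m; "width": finger opening in m.
Only numpy, scipy, OpenCV 4.12 (cv2) and the standard library are available. Lean on these libraries where they do the work, as an engineer would, in place of code of your own. Each camera call takes 0.05 s, during which the arm holds its last target.

## Task

The orange-lidded canister of binding screws on the ski bench is full. Swing its wire bail up from the back and over centre to the front until it snaps home and clamps the lid shut. Leave the blue-lidded canister's bail open, just as it is.

Things in the scene. Friction and masses are not known exactly. Their poses are not given: they have to be found in the camera images.
- orange_canister: Aluminium canister, 80 mm across, orange domed lid (84 mm across, in place, crown 131 mm up), on a 130 mm square wooden foot screwed to the bench. Origin: centre of the foot's underside, on the bench. z up; +x its back, where the open bail leans; -x its front, where the closed bail rests; y along the bail's hinge line, which crosses the canister's axis 60 mm above the bench.
- orange_bail (a joint): Angle of the orange canister's bail (rad): 0 leaning fully back, 0.5 rad above horizontal; grows towards the front; 1.07 upright; closed stop 1.6. Starts at 0.1 to 0.33 and stays put unless pushed. A side spring pushes back, up to about 3 N at the grip, until dead centre at 1.15; beyond about 1.3 the spring snaps the bail to the stop and holds it.
- orange_grip (a point): Centre of the orange finger grip, 94 mm from the hinge line. The bail is a U of 6 mm steel wire: arms 104 mm apart, straight crossbar 75 mm from the hinge line. The grip sits at the crossbar's middle, in the bail's plane: 36 mm wide along the crossbar, 10 mm thick, reaching from 74 to 114 mm from the hinge line.
- blue_grip (a point): Centre of the blue finger grip on the bail of the second canister, same in shape and size but with a blue lid and grip. Its bail is open too and must stay so.
There are look-alikes about, which are no part of the job. There is more than one size of the orange_canister; the job needs the largest.

How it is judged:
By the outcome, as a careful person would: the job done as asked, in the order asked, and still so for the second after the job is handed in, with the robot touching nothing.
It also fails if it takes over 32 s, if anything falls off the work surface, if the arm or the gripper's body presses on something with over 40 N, if the wrist force passes 120 N, or if a joint passes its speed limit or range.

## Working session

There is one attempt and no reset: what is moved stays moved. The work goes in short steps, Python scripts to look and compute and a tool call to move; the robot and the scene stay as the last step left them, time stands still between calls to the robot, and variables do not carry over. Pictures are saved under pics/ and viewed, and the job is handed in when it is done.

Besides the shell and the picture viewer there is one more tool, called after "Request:" as a command line: name --argument value ..., lists and objects as JSON in quotes. jog_arm: Moves the arm, as the interface text tells. Its arguments: {"type":"object","properties":{"commands":{"type":"array"},"grip":{"type":"number"},"grip_force":{"type":"number"}},"required":["commands"]}

```bash
mkdir -p pics; python3 - <<'E'
from bench import *
import cv2,numpy as np,pickle
d={}
for n in("scene","side","wrist"):
    c=camera(n);d[n]=c;cv2.imwrite(f"pics/{n}0.png",c["img"][:,:,::-1]);print(n,c["fx"],c["cx"],c["cy"],np.round(c["cam_to_world"],3).tolist())
pickle.dump(d,open("d0.pkl","wb"));s=read_state();print(s["time"],s["ee_pos"],s["eef_rot"],s["ft_force"])
E
```

```text
scene 358.8337045327636 253.51343369946568 192.50809016231378 [[0.683, 0.588, -0.433, 0.84], [0.73, -0.547, 0.41, -0.429], [0.004, -0.596, -0.803, 0.801], [0.0, 0.0, 0.0, 1.0]]
side 483.56282603175475 266.72836591045973 194.50466858083672 [[-0.902, -0.285, 0.325, 0.101], [-0.432, 0.579, -0.691, 0.67], [0.008, -0.764, -0.645, 0.767], [0.0, 0.0, 0.0, 1.0]]
wrist 304.79181732233565 255.30922091768744 188.4569770394781 [[1.0, 0.0, -0.0, 0.625], [0.0, -0.954, -0.299, 0.081], [-0.001, 0.299, -0.954, 0.385], [0.0, 0.0, 0.0, 1.0]]
0.15 [6.24738475e-01 1.32229313e-05 2.21957393e-01] [ 7.07122050e-01 -3.42845043e-04 -3.69406938e-04 -7.07091333e-01] [ 0.02789439 -0.53448448  0.62401441]
```

View pics/scene0.png

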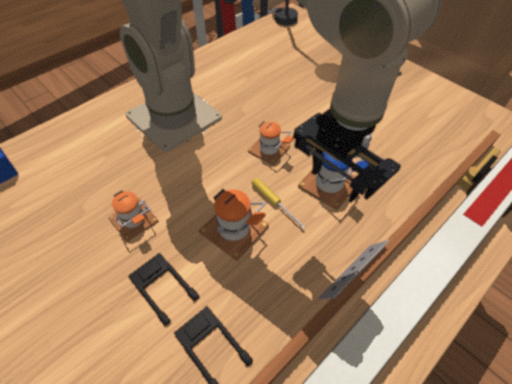

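View pics/side0.png

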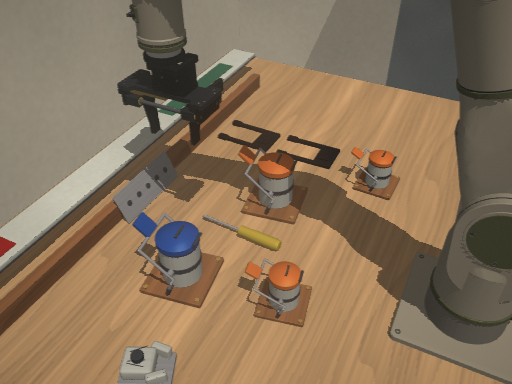

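View pics/wrist0.png

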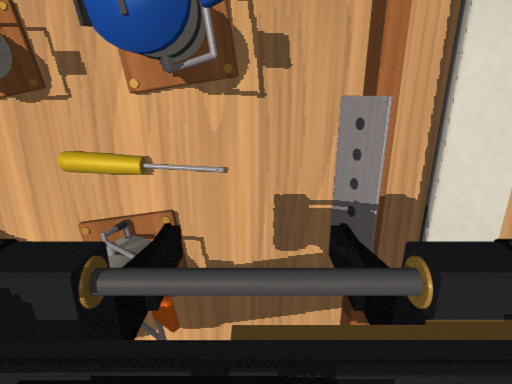

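Orange candidates in the scene view are (233,210), (127,205) and (270,135). In the side view they are (276,175), (380,165) and (284,285). The one at scene (233,210), side (276,175) looks largest, so I'll confirm it with enlarged crops and measure the feet.

```bash
python3 - <<'E'
import cv2,numpy as np
a=cv2.imread("pics/scene0.png")[170:270,180:300]; b=cv2.imread("pics/side0.png")[130:230,220:340]
o=np.vstack([cv2.resize(x,None,fx=3.0*1.6,fy=3.0,interpolation=cv2.INTER_CUBIC) if 0 else cv2.resize(x,(480,400),interpolation=cv2.INTER_CUBIC) for x in(a,b)])
o=np.hstack([o[:400],o[400:]])
o=cv2.resize(o,(800,333));cv2.imwrite("pics/crop0.png",o)
E
cat > h.py <<'E'
import pickle,numpy as np,cv2
def ray(c,uv):
    T=c["cam_to_world"];d=np.array([(uv[0]-c["cx"])/c["fx"],(uv[1]-c["cy"])/c["fy"],1]);return T[:3,3],T[:3,:3]@d
def onz(c,uv,z):
    o,d=ray(c,uv);return o+d*(z-o[2])/d[2]
def tri(c1,p1,c2,p2):
    A=[];b=[]
    for c,p in((c1,p1),(c2,p2)):
        o,d=ray(c,p);d=d/np.linalg.norm(d);P=np.eye(3)-np.outer(d,d);A.append(P);b.append(P@o)
    x=np.linalg.lstsq(np.vstack(A),np.hstack(b),rcond=None)[0]
    return x,[round(float(np.linalg.norm(P@x-q))*1e3,1) for P,q in zip(A,b)]
def proj(c,X):
    T=c["cam_to_world"];p=T[:3,:3].T@(np.array(X)-T[:3,3]);return np.array([c["cx"]+c["fx"]*p[0]/p[2],c["cy"]+c["fy"]*p[1]/p[2]])
E
python3 - <<'E'
from h import *
d=pickle.load(open("d0.pkl","rb"))
for n in("scene","side"):
    c=d[n];h=cv2.cvtColor(c["img"],cv2.COLOR_RGB2HSV)
    for nm,lo,hi in(("or",(3,190,110),(13,255,255)),("bl",(110,150,60),(125,255,255))):
        m=cv2.inRange(h,lo,hi);k,l,s,ce=cv2.connectedComponentsWithStats(m)
        for i in range(1,k):
            if s[i,4]>25:print(n,nm,s[i].tolist(),ce[i].round(1))
    m=cv2.inRange(h,(3,100,50),(13,200,150))
E
```

```text
scene or [216, 192, 32, 28, 230] [227.8 204.7]
scene or [236, 209, 13, 11, 32] [241.2 213.7]
scene or [250, 214, 13, 10, 46] [255.7 218.2]
scene bl [323, 153, 25, 17, 112] [335.7 161.8]
scene bl [0, 159, 12, 10, 54] [  4.9 163.7]
scene bl [357, 161, 12, 8, 55] [362.7 164.4]
scene bl [0, 168, 12, 10, 42] [  4.  172.8]
side or [353, 149, 10, 8, 26] [357.6 152.3]
side or [371, 151, 13, 11, 62] [377.  155.9]
side or [383, 152, 11, 11, 49] [388.6 156.7]
side bl [134, 213, 22, 23, 286] [144.7 224.2]
side bl [156, 231, 30, 21, 354] [167.8 240.9]
```

View pics/crop0.png

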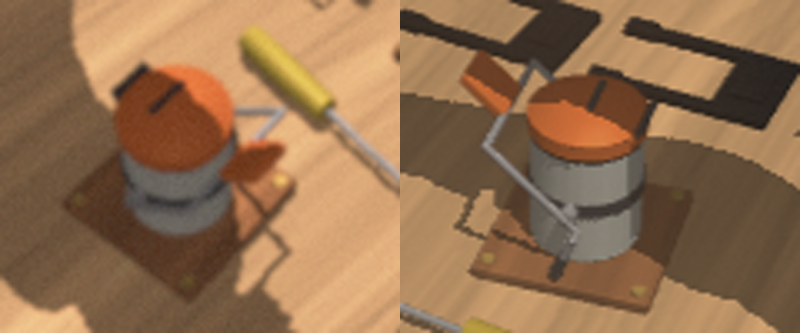

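The crops show the large canister: a square foot, a domed lid, and an open bail leaning toward the far bench edge (+x) with its grip at scene (256,218), side (247,155). Next I'll triangulate.

```bash
python3 - <<'E'
from h import *
d=pickle.load(open("d0.pkl","rb"));S=d["scene"];D=d["side"]
print("feet scene (z=.012)",[onz(S,p,.012).round(3)[:2] for p in((199,230.5),(268.5,224),(237,258))])
print("feet side",[onz(D,p,.012).round(3)[:2] for p in((241,211),(294.4,222),(307.6,187))])
print("grip",tri(S,(256.2,218),D,(247,154.6)))
# blue
print("blue grip",tri(S,(362.7,164.4),D,(144.7,224.2)))
print("foot sizes others")
# hinge/elbow of near arm side crop (485,147)->, (575,235)
for p in((85,147),(178,238),(136,62)):
    print((220+p[0]/3.333,130+p[1]/3.333))
print("elbow near y+: ", onz(D,(245.5,174.1),.1).round(3), "far y- corner scene",tri(S,(180+284/3.333,170+110/3.333),D,(220+136/3.333,130+62/3.333)))
# other cans: lid centres
for s,e in(((127,203),(380,158)),((270,130),(284,273)),((233,205),(276,160))): print(tri(S,s,D,e))
E
```

```text
feet scene (z=.012) [array([ 0.408, -0.21 ]), array([ 0.514, -0.067]), array([ 0.531, -0.19 ])]
feet side [array([ 0.51 , -0.059]), array([ 0.384, -0.08 ]), array([ 0.404, -0.209])]
grip (array([ 0.52863298, -0.12752586,  0.1224765 ]), [1.3, 1.3])
blue grip (array([0.5960236 , 0.16908985, 0.12936811]), [3.3, 3.3])
foot sizes others
(245.5025502550255, 174.1044104410441)
(273.4053405340534, 201.4071407140714)
(260.8040804080408, 148.6018601860186)
elbow near y+:  [ 0.511 -0.088  0.1  ] far y- corner scene (array([ 0.50795257, -0.10912528,  0.15256915]), [22.7, 22.7])
(array([ 0.26111642, -0.3101862 ,  0.07937045]), [1.6, 1.6])
(array([0.32101508, 0.12461059, 0.08241818]), [0.3, 0.3])
(array([ 0.46326493, -0.14129069,  0.11877809]), [2.6, 2.6])
```

Largest orange canister, from the foot corners (about 128 mm square, as stated): centre ≈ (0.458, -0.136), yaw ≈ 0.155. The grip lies at radius 95 mm, so q ≈ 0.22. The other two have lids at about 0.08 m, so they are smaller.

Plan: close the fingers, come down behind the grip, and push it toward -x while rising.

Request:
jog_arm --commands '[{"translation": [-10,-24,0],"twist": 0.05},{"translation": [-10,-24,0],"twist": 0.05},{"translation": [-10,-24,0],"twist": 0.05},{"translation": [-10,-24,0],"twist": 0},{"translation": [-8,-22,0],"twist": 0},{"translation": [0,0,-25],"twist": 0},{"translation": [0,0,-25],"twist": 0},{"translation": [0,0,-20],"twist": 0},{"translation": [0,0,0],"twist": 0},{"translation": [0,0,0],"twist": 0}]' --grip 1 --grip_force 30

```text
time: 1.15
ee_pos: [0.577, -0.118, 0.1529]
eef_rot: [-0.705, -0.053, 0.053, 0.705]
ft_force: [0.5, 0.7, 0.8]
width: 0.0149
```

```bash
python3 - <<'E'
from bench import *
import cv2,numpy as np,pickle
d={}
o=[]
for n,(u,v) in(("scene",(180,130)),("side",(180,70))):
    c=camera(n);d[n]=c;o.append(cv2.resize(c["img"][v:v+150,u:u+150,::-1],(400,400),interpolation=cv2.INTER_CUBIC))
cv2.imwrite("pics/c1.png",np.hstack(o));pickle.dump(d,open("d1.pkl","wb"))
E
```

```text
(no output)
```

View pics/c1.png

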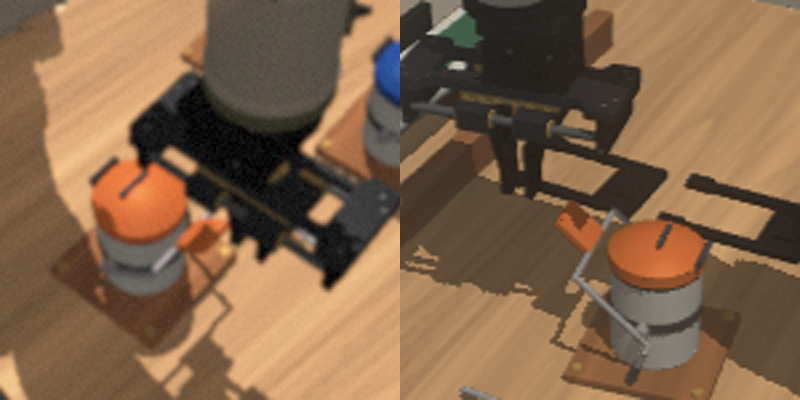

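The closing fingers are behind and clear of the grip, which still projects to the same pixels. I'll finish the descent and approach to contact.

Request:
jog_arm --commands '[{"translation": [0,0,-20],"twist": 0},{"translation": [0,0,-18],"twist": 0},{"translation": [0,0,0],"twist": 0},{"translation": [0,0,0],"twist": 0},{"translation": [-6,-1,0],"twist": 0},{"translation": [-6,-1,0],"twist": 0},{"translation": [-6,-1,0],"twist": 0},{"translation": [-6,-1,0],"twist": 0},{"translation": [-6,-1,0],"twist": 0},{"translation": [0,0,0],"twist": 0}]'

```text
time: 2.25
ee_pos: [0.5505, -0.1227, 0.1179]
eef_rot: [0.705, 0.057, -0.05, -0.705]
ft_force: [10.3, 1.4, 10.3]
width: 0.0006
```

```bash
cat > snap.py <<'E'
from bench import *
import cv2,numpy as np,pickle,sys
k=sys.argv[1];o=[];d={}
for n,(u,v) in(("scene",(180,130)),("side",(180,70))):
    c=camera(n);d[n]=c;o.append(cv2.resize(c["img"][v:v+150,u:u+150,::-1],(400,400),interpolation=cv2.INTER_CUBIC))
cv2.imwrite(f"pics/{k}.png",np.hstack(o));pickle.dump(d,open(k+".pkl","wb"))
E
python3 snap.py c2
```

```text
(no output)
```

View pics/c2.png

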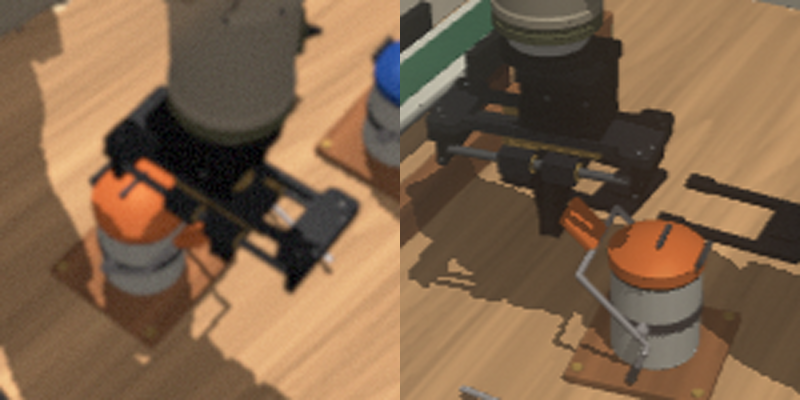

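The contact force is about 10 N inward and 10 N downward on the grip. The corner sticks to the finger, so a purely horizontal push runs toward the hinge and jams. The cure is to move along the grip's arc, up and forward, so that friction helps.

Request:
jog_arm --commands '[{"translation": [0,0,5],"twist": 0},{"translation": [0,0,4],"twist": 0},{"translation": [-4,-0.5,4],"twist": 0},{"translation": [-4,-0.5,4],"twist": 0},{"translation": [-4,-0.5,4],"twist": 0},{"translation": [-4,-1,4],"twist": 0},{"translation": [0,0,0],"twist": 0}]'

```text
time: 3.05
ee_pos: [0.5306, -0.1257, 0.1401]
eef_rot: [0.705, 0.053, -0.053, -0.705]
ft_force: [1.0, -0.7, -0.9]
width: 0.0003
```

```bash
python3 snap.py c3
```

```text
(no output)
```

View pics/c3.png

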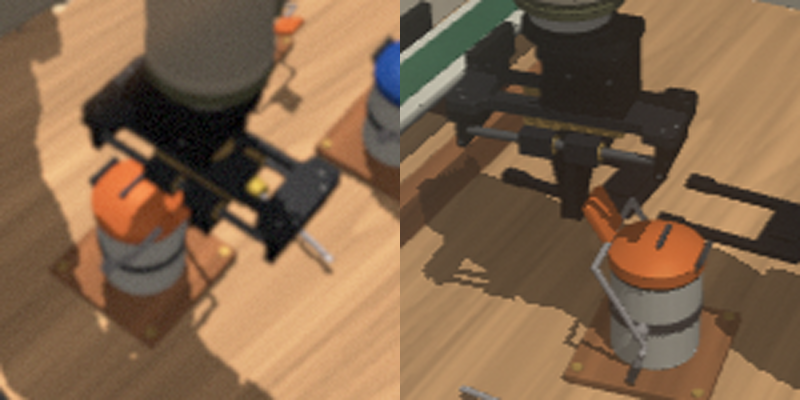

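It works: the bail has risen to about 1 rad of elevation with only about 1 N. Continuing along the arc.

Request:
jog_arm --commands '[{"translation": [-5,-0.8,3],"twist": 0},{"translation": [-5,-0.8,3],"twist": 0},{"translation": [-5,-0.8,2.5],"twist": 0},{"translation": [-5,-0.8,2],"twist": 0},{"translation": [-5,-0.8,1.5],"twist": 0},{"translation": [-5,-0.8,1],"twist": 0},{"translation": [-5,-0.8,0.5],"twist": 0},{"translation": [0,0,0],"twist": 0}]'

```text
time: 3.95
ee_pos: [0.495, -0.1314, 0.1529]
eef_rot: [-0.705, -0.052, 0.053, 0.705]
ft_force: [0.2, -0.7, 0.7]
width: 0.0005
```

```bash
python3 snap.py c4
```

```text
(no output)
```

View pics/c4.png

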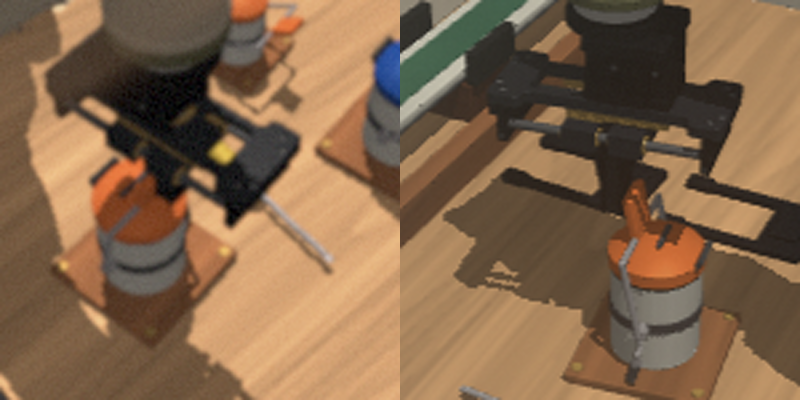

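The bail is near upright and the fingertips are about 20 mm above the crown. Now I'll push through dead centre.

Request:
jog_arm --commands '[{"translation": [-5,-0.8,0],"twist": 0},{"translation": [-5,-0.8,0],"twist": 0},{"translation": [-5,-0.8,0],"twist": 0},{"translation": [-5,-0.8,0],"twist": 0},{"translation": [-5,-0.8,-1],"twist": 0},{"translation": [-5,-0.8,-1],"twist": 0},{"translation": [-5,-0.8,-1],"twist": 0},{"translation": [-5,-0.8,-1],"twist": 0},{"translation": [-5,-0.8,0],"twist": 0},{"translation": [-5,-0.8,0],"twist": 0},{"translation": [0,0,0],"twist": 0}]'

```text
time: 5.15
ee_pos: [0.4453, -0.1393, 0.149]
eef_rot: [-0.705, -0.053, 0.053, 0.705]
ft_force: [0.9, -0.4, -0.1]
width: 0.0003
```

```bash
python3 snap.py c5
```

```text
(no output)
```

View pics/c5.png

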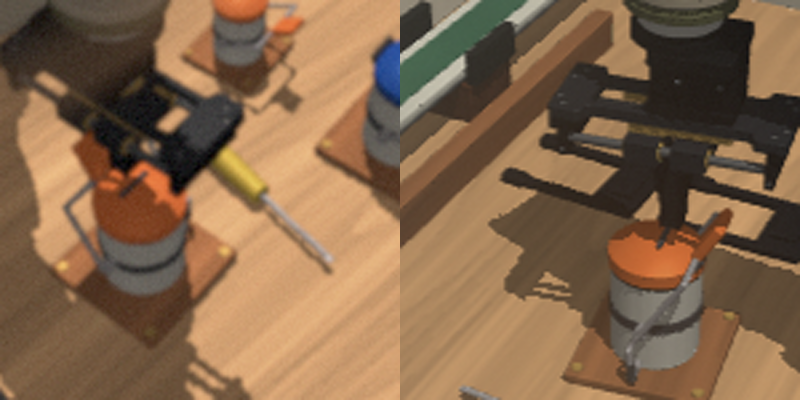

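The bail has gone over and is leaning to the front. I'll retreat backward and up, then measure its angle.

Request:
jog_arm --commands '[{"translation": [10,1.5,3],"twist": 0},{"translation": [10,1.5,10],"twist": 0},{"translation": [20,10,25],"twist": 0},{"translation": [30,20,30],"twist": 0},{"translation": [30,30,30],"twist": 0},{"translation": [30,40,10],"twist": 0},{"translation": [30,40,0],"twist": 0},{"translation": [10,20,0],"twist": 0},{"translation": [0,0,0],"twist": 0}]'

```text
time: 6.15
ee_pos: [0.6157, 0.0273, 0.2549]
eef_rot: [-0.704, -0.055, 0.055, 0.706]
ft_force: [-0.1, -0.1, -0.2]
width: 0.0005
```

```bash
python3 snap.py c6; python3 - <<'E'
from h import *
d=pickle.load(open("c6.pkl","rb"));H=np.array([.458,-.136,.06]);x=np.array([.988,.154,0])
for n in d:
    cv2.imwrite(f"pics/full_{n}.png",d[n]["img"][:,:,::-1])
    for q in(1.3,1.45,1.6):
        e=q+.5; print(n,q,[proj(d[n],H+r*(np.cos(e)*x+np.array([0,0,np.sin(e)]))).round(1).tolist() for r in(.094,.114)])
E
```

```text
scene 1.3 [[224.3, 188.9], [222.2, 182.7]]
scene 1.45 [[220.0, 187.2], [216.9, 180.6]]
scene 1.6 [[216.1, 186.1], [212.2, 179.3]]
side 1.3 [[285.6, 151.9], [287.9, 144.9]]
side 1.45 [[291.4, 154.5], [295.1, 148.1]]
side 1.6 [[296.9, 157.8], [301.8, 152.2]]
```

View pics/c6.png

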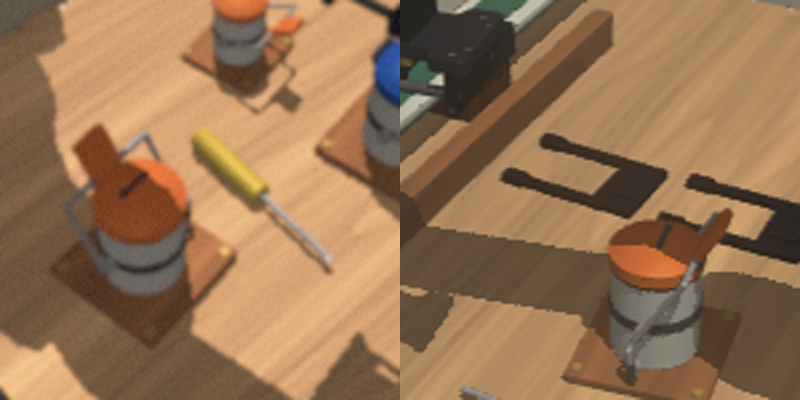

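View pics/full_side.png

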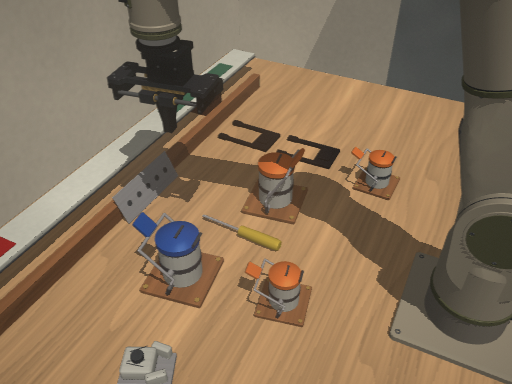

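The grip is at side (298,157) and scene (216,188). Both match the projection for the closed stop at 1.6: (297,158) and (216,186). The blue grip is still at side (145,224), where it was at the start. Handing in.

```bash
python3 -c "
from bench import *
print(close_job())"
```

```text
the job is handed in; nothing more can be done
None
```

The largest orange canister's bail is closed, and I've handed in the job. With the fingers shut, I pushed the bail's grip from the back, up and over centre, until it snapped to the front. I then backed the arm well clear, at about 6 s on the robot's clock.

- **First push jammed:** the straight horizontal push stuck, with about 10 N inward and 10 N down on the grip. I switched to following the grip's arc, and the readings after each move were then about 1 N.
- **Bail closed:** in both views the grip sits within about 2 pixels of where the closed stop (1.6 rad) should appear. It stayed there after the arm withdrew, and the wrist force read about 0.
- **Everything else:** the blue canister's bail is still open in its starting position. The two smaller orange canisters' bails are also still open, and nothing fell.

None of the final checks failed or disagreed.

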